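# Dose one disinfectant tablet into the dish

## Robot

A 6-joint arm with a two-finger parallel gripper is mounted at the origin on the work surface. World frame = base frame: x ahead of the robot, y to its left, z up, the work surface at z = 0. Lengths are in m, angles in degrees, forces in N, time in s.
With the tool pointing down it reaches from about 0.375 to 0.9 m from the base axis. Payload 3.1 kg.
Tool frame: the origin (TCP) lies on the centre line of the jaws, within the pads' length; the fingertips stand 19 mm ahead of it and the grasp point (between the pads) is the TCP (tips_ahead is the distance from the TCP to the fingertips, in m); z points along the fingers, y is the line along which they close (so a half turn about z gives the same grasp; the last joint's range is limited). The gripper opens to 87 mm and grips with 3 to 60 N. Pads are 19 mm wide; open, the fingers measure 117 mm over their backs; the gripper's body (75 mm by 190 mm) begins 51 mm behind the grasp point.
Start: joints at [-86.717, 30.224, 82.088, -0, 67.689, -10.227], TCP at [0.146, -0.608, 0.242] pointing down, gripper open.
Joint ranges: [-176.69, 176.69], [-43.24, 126.21], [12.49, 139.97], [-82, 262], [0, 151.66], [-163.58, 163.58]. Speed limits (degrees/s): [159.86, 159.86, 180, 180, 180, 180].

## Interface

Orientations are given as a 3x3 rotation matrix whose columns are the frame's x, y, z axes.
In Python, from rig import read_state, capture, hand_in, trace, landmark_of, tips_ahead gives the robot as it stands.
- The arm moves only by the shell command python3 -m jog 'ROWS'. ROWS is JSON, a list of rows, each an object of numbers: "tx", "ty", "tz": the shift along the tool's x, y, z in cm; "roll": the turn about the tool's z in rad; "jaw": the opening, from 0 (shut) to 1 (fully open). A call has 1 to 8 rows; each row shifts and turns the commanded pose from where the row before left it, along the tool's axes as they then stand; what a row does not reach is not made up. A row lasts 1/10 s, in which the tool goes at most 50 mm and 8.59 degrees, less where a joint would pass 70% of its speed; a pose out of reach is approached as far as the arm can. A call with a gripper value outside its range is refused whole. The fingers move at their own pace and stop on an object; the grip force is fixed at half the most. Time passes only in rows, so rows that do not move let the fingers close. It gives the time, the measured TCP pose, the force, the opening and the grip force at its end, in the units of the state.
- read_state(): the state, without advancing time (a new reading comes with each control period).
- capture(name): name is "side" or "top" or "wrist"; returns a dict with "img" (400x640x3 uint8, red, green, blue), "vertical_fov" (degrees; the focal length in pixels is half the picture's height over the tangent of half this angle, whatever the lens; pixels are square), "cx", "cy" (the principal point, pixels), "cam_to_world" (4x4, takes a point from camera to world coordinates); the wrist camera has in their place "tool_from_camera" (4x4, takes a point from camera to tool coordinates, whose origin is the TCP and whose axes are the flange's). Camera axes: x right, y up, looking along -z (the intrinsics and any distortion apply to the point x, -y, -z); pixel columns grow to the right and rows downward; lengths in m; the calibration is good to about 2 mm. The wrist camera is an equidistant fisheye: a pixel r from the principal point sees the ray r / f radians off the axis. A picture is of the moment at which its call begins: read the wrist's pose just before it. There is no depth.
- hand_in(): hands the job in; it is judged then, once.
Trained networks look in the newest picture that a camera, given by its name, has taken for a name from the list of things; names that differ only in an ending like _2 or _b are one class to them, and where a whole thing is asked for, a point or a joint stands for the part that bears it (a point fixed in the world has none). Each returns a list of dicts, best first, with "p" (0 to 1); they miss things now and then, are a little off and sometimes report something else, mostly with a low value. They report only what shows in the picture. A call takes as long as a camera call.
- trace(camera, thing): "pixels" (400x640 bool, what is visible of it) and "bbox" ([left, top, width, height] in pixels, round what is visible of it).
- landmark_of(camera, thing): "point" ([row, column] in pixels: a listed point, or the origin of a listed thing).
The state is a dict: "time_s": time; "joint_positions": joint angles; "qvel": joint speeds; "tau": joint torques, N m; "position": TCP position; "tcp_rot": TCP orientation; "force": force on the tool from outside, world axes, zero at the start; "moment": the same for the moment, N m; "opening": opening from 0.0 (shut) to 1.0 (fully open); "grasp_force": force on a finger pad.
Only numpy, scipy, OpenCV 4.12 (cv2) and the standard library are available. Lean on these libraries where they do the work, as an engineer would, in place of code of your own. Each camera call takes 0.05 s, during which the arm holds its last target. There are 200 camera calls.

## Task

Slide the steel dosing dish along the table by its blue grip, in under the tablet dispenser until it is fully home against the stop at the back, and leave it there. Then push the red spring-loaded slide all the way in, hold it in for a moment and let it spring back out, so that exactly one tablet drops into the dish. Do not disturb the yellow jug, the bottle or the jaw model.

Things in the scene. Friction and masses are not known exactly. Their poses are not given: they have to be found in the camera images.
- dispenser: Tablet dispenser fixed to the table, 275 mm tall, grey side plates, white housing. Origin on the table below the upright magazine; x points into the machine (away from the robot), z up. Low down at its front is a bay for the dish: side plates 84 mm apart from x = -10 mm inwards, 26 mm high lead-in guides that widen to about 122 mm at x = -48 mm, ceiling 50 mm up.
- bay_home (a point): Point on the table in the dispenser's bay where the dish's origin lies when it is fully home against the back stop (dispenser x = 48 mm, y = 0; the stop's face is at x = 85 mm). The home dish has the dispenser's yaw. Tablets fall through an outlet above this point, 50 x 44 mm.
- housing_front (a point): Middle of the lower front edge of the white overhanging housing: dispenser x = -30 mm, 165 mm up. The housing is 106 mm wide and reaches up to 275 mm; its front stands right above where the red pad ends its stroke. A vertical hand hits it: push with the fingers slanting forward and down, tilted about 30 to 45 degrees.
- pad (a point): Centre of the front face of the red push pad of the slide (pad 50 mm wide, 44 mm tall, 66 to 110 mm above the table). Moves with the slide: dispenser frame x = -82 mm when out, -32 mm when fully in, at 88 mm above the table.
- slide (a joint): Travel of the spring-loaded slide along the dispenser's x axis: 0 = out (rest), 0.050 m = fully in. The spring takes about 3 N to start and 9 to 10 N at the end, and it returns by itself in about a second. One full stroke dispenses one tablet.
- dish: Loose steel dosing dish, 0.14 kg: square bowl 74 x 74 mm outside, 30 mm high, walls 4 mm, with a flat handle along its -x axis (14 mm wide, 15 to 21 mm above the table) that ends in a blue grip. Origin under the bowl's centre, z up. It lies flat and can be dragged on the table; the bowl and handle pass below the red pad.
- dish_grip (a point): Grip point of the dish: centre of the blue upright grip block, at x = -188 mm, y = 0, 30 mm up in the dish's frame. The block is 26 mm long (dish x), 16 mm wide (dish y) and stands from the table to 46 mm; grasp it across its 16 mm width.
- tablet1: Bottom tablet in the magazine, the next to be dispensed: white disc 34 mm diameter, 12 mm thick, 18 g; origin at the centre of its underside, 80 mm above the table at the start.
- tablet2: Second tablet in the magazine, the same; must stay in the magazine.
- tablet3: Third tablet in the magazine, the same; must stay in the magazine.
- jug: Bystander: loose yellow measuring jug with a handle on its +y side, 96 mm diameter, 100 mm tall; origin at the centre of its underside.
- bottle: Bystander: loose green bottle, 64 mm diameter, 150 mm tall; origin at the centre of its underside.
- jaw: Bystander: loose dental jaw model, pink and white on a plaster base, 56 x 60 x 42 mm; origin at the centre of its underside.

How it is judged:
By the outcome, as a careful person would: the job done as asked, in the order asked, and still so for the second after the job is handed in, with the robot touching nothing.
It also fails if it takes over 58 s, if anything falls off the work surface, if the arm or the gripper's body presses on something with over 40 N, if the wrist force passes 120 N, or if a joint passes its speed limit or range.

## Working session

There is one attempt and no reset: what is moved stays moved. The work goes in short steps, Python scripts to look and compute and a shell command to move; the robot and the scene stay as the last step left them, time stands still between calls to the robot, and variables do not carry over. Pictures are saved under pics/ and viewed, at most 11 in all, crops included, and the job is handed in when it is done.

```bash
ls; mkdir -p pics
cat > h.py <<'E'
import numpy as np, cv2
from rig import *
def ray(c,px):
    f=200/np.tan(np.radians(c["vertical_fov"]/2)); r,co=px
    d=np.array([(co-c["cx"])/f,-(r-c["cy"])/f,-1.]); M=np.array(c["cam_to_world"])
    return M[:3,3],M[:3,:3]@d
def at_z(c,px,z):
    o,d=ray(c,px); return o+d*(z-o[2])/d[2]
def tri(rays):
    A=0;b=0
    for o,d in rays:
        d=d/np.linalg.norm(d);P=np.eye(3)-np.outer(d,d);A=A+P;b=b+P@o
    return np.linalg.solve(A,b)
E
python3 - <<'E'
from h import *
np.set_printoptions(precision=4,suppress=True)
s=read_state();print(s)
cs={n:capture(n) for n in("side","top")}
for n,c in cs.items():
    print(n,c["vertical_fov"],c["cx"],c["cy"],c["cam_to_world"],[k for k in c])
    cv2.imwrite(f"pics/{n}0.png",c["img"][:,:,::-1])
for t,z in [("dispenser",0),("bay_home",0),("housing_front",.165),("pad",.088),("dish",0),("dish_grip",.03),("jug",0),("bottle",0),("jaw",0)]:
    R=[]
    for n,c in cs.items():
        l=landmark_of(n,t)[:2]
        for k in l: print(t,n,k["p"],k["point"],at_z(c,k["point"],z))
        if l:R.append(ray(c,l[0]["point"]))
    if len(R)==2: print("   tri",tri(R))
E
```

```text
pics
{'time_s': 0.0, 'joint_positions': array([-86.716 ,  30.2786,  82.1555,   0.0011,  67.6868, -10.2285]), 'qvel': array([-0.0651,  0.063 , -0.0113, -0.0525, -0.0318, -0.0419]), 'tau': array([  0.002 , -44.0035, -17.6587,   0.0632,   0.0581,  -0.0002]), 'position': array([ 0.146 , -0.607 ,  0.2406]), 'tcp_rot': array([[ 0.9723,  0.2337, -0.0001],
       [ 0.2337, -0.9723,  0.0021],
       [ 0.0004, -0.0021, -1.    ]]), 'force': array([-0.5662, -1.2024, -0.0762]), 'moment': array([0.0174, 0.004 , 0.0058]), 'grasp_force': 0.0, 'opening': 0.9996361614321281}
side 56.44937433713931 321.6228849049774 198.86893428572904 [[-0.7067 -0.6744  0.2141  0.8001]
 [ 0.7075 -0.6755  0.2075  0.206 ]
 [ 0.0047  0.2981  0.9545  1.0848]
 [ 0.      0.      0.      1.    ]] ['img', 'vertical_fov', 'cx', 'cy', 'cam_to_world']
top 45.93866692593532 320.9917975664715 200.52068601378133 [[ 0.021   0.995  -0.0977  0.4772]
 [-0.9995  0.0184 -0.0275 -0.0196]
 [-0.0256  0.0982  0.9948  1.1498]
 [ 0.      0.      0.      1.    ]] ['img', 'vertical_fov', 'cx', 'cy', 'cam_to_world']
dispenser side 0.97 [226.4, 281
[... 821 characters left out ...]
5, 207.3] [0.6048 0.2933 0.    ]
   tri [0.6053 0.2925 0.0001]
dish_grip side 0.86 [256.7, 450.7] [0.4262 0.3564 0.03  ]
jug side 0.76 [154.1, 262.5] [ 0.5842 -0.267   0.    ]
jug top 0.62 [132.4, 226.8] [0.7567 0.2511 0.    ]
jug top 0.55 [205.7, 437.0] [ 0.5827 -0.2702  0.    ]
   tri [0.6572 0.0595 0.6552]
bottle side 0.72 [193.4, 228.9] [ 0.7452 -0.2427  0.    ]
bottle side 0.34 [288.0, 389.0] [0.609  0.2928 0.    ]
bottle top 0.87 [138.0, 421.9] [ 0.7497 -0.2336  0.    ]
   tri [ 0.7453 -0.2307  0.0245]
jaw side 0.78 [314.7, 343.0] [0.7535 0.2507 0.    ]
jaw top 0.65 [133.0, 225.3] [0.7551 0.2548 0.    ]
jaw top 0.51 [136.8, 422.8] [ 0.7528 -0.2358  0.    ]
   tri [0.7532 0.2513 0.0105]
```

View pics/side0.png

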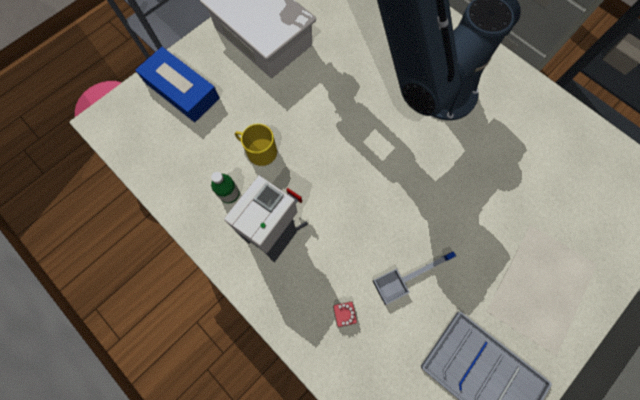

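View pics/top0.png

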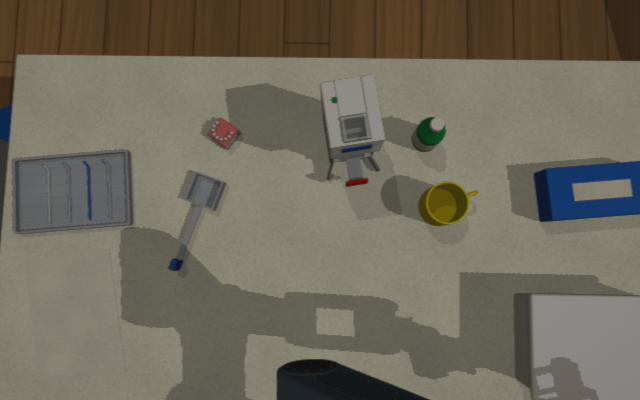

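The side view shows the dispenser around (265,215) with the red pad at (294,195). The dish is at (390,287) with its blue grip at (449,256), the jaw at (345,314), the jug at (259,145) and the bottle at (224,185). In the top view the dish is at (207,190), the grip at (176,265) and the pad at (357,182). I'll refine the yaws next.

Run:
```python
from h import *
np.set_printoptions(precision=4,suppress=True)
c=capture("top"); g=cv2.cvtColor(c["img"],cv2.COLOR_RGB2GRAY)
L=cv2.createLineSegmentDetector().detect(g)[0][:,0]
def show(box,z,name):
    for x1,y1,x2,y2 in L:
        if box[0]<min(x1,x2) and max(x1,x2)<box[1] and box[2]<min(y1,y2) and max(y1,y2)<box[3] and np.hypot(x2-x1,y2-y1)>14:
            a=at_z(c,(y1,x1),z);b=at_z(c,(y2,x2),z);d=b-a
            print(name,np.round([x1,y1,x2,y2],1),a[:2],b[:2],"len %.3f ang %.1f"%(np.linalg.norm(d),(np.degrees(np.arctan2(d[1],d[0]))+45)%90-45))
show((310,395,65,190),.275,"disp"); show((160,235,165,280),.025,"dish")
hsv=cv2.cvtColor(c["img"],cv2.COLOR_RGB2HSV)
for n in("top","side"):
    k=capture(n);hsv=cv2.cvtColor(k["img"],cv2.COLOR_RGB2HSV)
    for nm,lo,hi,z in [("blue",(105,120,30),(130,255,255),.046),("red",(0,150,60),(8,255,255),.1)]:
        m=cv2.inRange(hsv,lo,hi);N,_,st,ce=cv2.connectedComponentsWithStats(m)
        for i in range(1,N):
            if 25<st[i][4]<600: print(n,nm,st[i],ce[i],at_z(k,ce[i][::-1],z))
im=cv2.resize(c["img"][60:200,300:400],None,fx=4,fy=4,interpolation=cv2.INTER_CUBIC)
cv2.imwrite("pics/z1.png",im[:,:,::-1])
```

```text
disp [366.7 183.  346.6 186.2] [ 0.5974 -0.08  ] [ 0.5907 -0.0426] len 0.038 ang 10.1
disp [336.4  91.9 338.1 106.9] [ 0.7715 -0.0204] [ 0.7423 -0.0241] len 0.029 ang 7.3
disp [320.8  83.1 329.8 146.8] [0.7884 0.0097] [ 0.665  -0.0098] len 0.125 ang 9.0
disp [350.5 178.3 366.9 177.2] [ 0.6058 -0.0497] [ 0.6084 -0.0803] len 0.031 ang 4.8
disp [331.9 148.3 383.2 140. ] [ 0.6622 -0.0139] [ 0.6796 -0.1101] len 0.098 ang 10.3
disp [369.5 138.7 344.3 142.7] [ 0.6818 -0.0842] [ 0.6733 -0.0371] len 0.048 ang 10.2
disp [333.8 158.3 330.7 172.2] [ 0.6433 -0.0179] [ 0.6168 -0.0125] len 0.027 ang -11.4
disp [330.6 180.5 315.6 180.8] [ 0.6011 -0.0125] [0.5999 0.0154] len 0.028 ang 2.5
disp [365.  116.2 369.2 137.4] [ 0.7249 -0.0754] [ 0.6842 -0.0838] len 0.042 ang 11.6
disp [339.2 115.5 364.3 111.4] [ 0.7256 -0.0264] [ 0.7341 -0.0739] len 0.048 ang 10.2
disp [341.3 140.5 337.6 117.8] [ 0.6774 -0.0312] [ 0.7211 -0.0236] len 0.044 ang 10.0
disp [329.5 168.1 320.2 108.2] [ 0.6245 -0.0101] [0.7393 0.0097] len 0.117 ang 9.8
disp [370.5 155.7 379.7 168.8] [ 0.6493 -0.0866] [ 0.6247 -0.1039] len 0.030 a
[... 1507 characters left out ...]
0.050 ang -19.4
dish [202.4 207.1 188.3 243.2] [0.5665 0.2968] [0.4792 0.3268] len 0.092 ang -19.0
top blue [  0 105  11  36 331] [  4.6707 122.571 ] [0.7619 0.7846 0.046 ]
top blue [342 145  30   7  95] [356.2421 148.0421] [ 0.7122 -0.0701  0.046 ]
top blue [ 84 161   7  59 130] [ 88.4308 189.3154] [0.6022 0.5667 0.046 ]
top blue [169 259  13  11 108] [174.8426 264.2315] [0.4296 0.3496 0.046 ]
top red [346 178  22   8  99] [356.4949 181.6364] [ 0.6243 -0.0693  0.1   ]
side blue [445 252  10   8  51] [449.4706 255.6471] [0.432  0.3498 0.046 ]
side blue [459 342  28  48 130] [471.6692 365.0308] [0.6107 0.5684 0.046 ]
side red [287 189  14  11  44] [293.8182 193.9773] [ 0.6239 -0.0727  0.1   ]
```

View pics/z1.png

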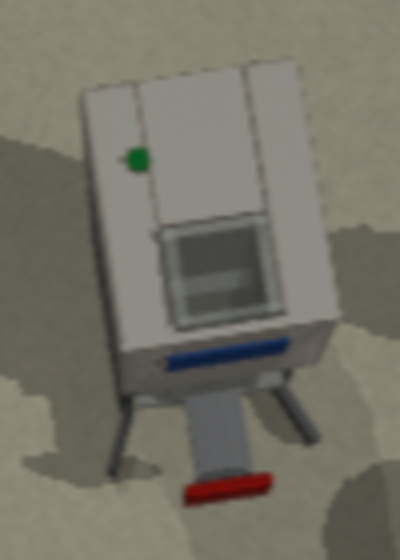

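The zoomed crop shows the dispenser squared up at about 10° yaw, with the red pad at its front and the guides open. My estimates are: dispenser origin (0.703, -0.055) with yaw 10°, dish yaw -19°, grip at about (0.4285, 0.352).

```bash
python3 -m jog '[{"tx":3.1,"ty":-3.2},{"tx":3.1,"ty":-3.2},{"tx":3.1,"ty":-3.2},{"tx":3.1,"ty":-3.2},{"tx":3.1,"ty":-3.2},{"tx":3.1,"ty":-3.2},{"tx":3.1,"ty":-3.2},{"tx":3.1,"ty":-3.2}]'; python3 -m jog '[{"tx":3.1,"ty":-3.2},{"tx":3.1,"ty":-3.2},{"tx":3.1,"ty":-3.2},{"tx":3.1,"ty":-3.2},{"tx":1.1,"ty":-4.4},{"tx":1.1,"ty":-4.4},{"tx":1.1,"ty":-4.4},{"tx":1.1,"ty":-4.4}]'
```

```text
$[0]: bad value
$[0]: bad value
```

```bash
cat >> h.py <<'E'
def go(x,y,z=None,yaw=None):
    "cm in tool axes to a world point; roll (rad) to a tool-x yaw"
    s=read_state();R=np.array(s["tcp_rot"]);p=np.array(s["position"])
    t=np.array([x,y,p[2] if z is None else z])
    y0=np.degrees(np.arctan2(R[1,0],R[0,0]))
    print("pos",p.round(4),"yaw %.2f"%y0,"f",np.round(s["force"],1),"J",np.round(s["joint_positions"],1),"t",s["time_s"])
    print("tool cm",(R.T@(t-p)*100).round(2),"roll", None if yaw is None else round(np.radians(y0-yaw),3))
E
python3 -c "from h import *;go(.4285,.352,.15,-19)"
```

```text
pos [ 0.146  -0.6077  0.2416] yaw 13.51 f [-0.4  0.1 -0.1] J [-86.7  30.2  82.1  -0.   67.7 -10.2] t 1.15
tool cm [ 49.89 -86.71   9.16] roll 0.567
```

```bash
python3 -m jog '[{"tx":3.1,"ty":-3.2,"tz":0,"roll":0,"jaw":1}]'; python3 -m jog '[{"tx":3.1,"ty":-3.2,"tz":0,"roll":0,"jaw":1},{"tx":3.1,"ty":-3.2,"tz":0,"roll":0,"jaw":1},{"tx":3.1,"ty":-3.2,"tz":0,"roll":0,"jaw":1},{"tx":3.1,"ty":-3.2,"tz":0,"roll":0,"jaw":1},{"tx":3.1,"ty":-3.2,"tz":0,"roll":0,"jaw":1},{"tx":3.1,"ty":-3.2,"tz":0,"roll":0,"jaw":1},{"tx":3.1,"ty":-3.2,"tz":0,"roll":0,"jaw":1}]'
```

```text
time_s: 1.25
position: [0.1667, -0.5741, 0.2418]
tcp_rot: [[0.973, 0.229, -0.001], [0.229, -0.973, -0.007], [-0.002, 0.007, -1.0]]
force: [1.0, 0.6, 0.6]
opening: 1.002
grasp_force: 0.0
time_s: 1.95
position: [0.3281, -0.2994, 0.2418]
tcp_rot: [[0.972, 0.233, 0.001], [0.233, -0.972, -0.001], [0.0, 0.001, -1.0]]
force: [1.1, -0.3, -0.7]
opening: 1.0
grasp_force: 0.0
```

```bash
python3 -m jog '[{"tx":3.1,"ty":-3.2,"tz":0,"roll":0,"jaw":1},{"tx":3.1,"ty":-3.2,"tz":0,"roll":0,"jaw":1},{"tx":3.1,"ty":-3.2,"tz":0,"roll":0,"jaw":1},{"tx":3.1,"ty":-3.2,"tz":0,"roll":0,"jaw":1},{"tx":1.1,"ty":-4.4,"tz":0,"roll":0,"jaw":1},{"tx":1.1,"ty":-4.4,"tz":0,"roll":0,"jaw":1},{"tx":1.1,"ty":-4.4,"tz":0,"roll":0,"jaw":1},{"tx":1.1,"ty":-4.4,"tz":0,"roll":0,"jaw":1}]'; python3 -m jog '[{"tx":1.1,"ty":-4.4,"tz":0,"roll":0,"jaw":1},{"tx":1.1,"ty":-4.4,"tz":0,"roll":0,"jaw":1},{"tx":1.1,"ty":-4.4,"tz":0,"roll":0,"jaw":1},{"tx":1.1,"ty":-4.4,"tz":0,"roll":0,"jaw":1},{"tx":0,"ty":0,"tz":1,"roll":0.142,"jaw":1},{"tx":0,"ty":0,"tz":1,"roll":0.142,"jaw":1},{"tx":0,"ty":0,"tz":1,"roll":0.142,"jaw":1},{"tx":0,"ty":0,"tz":1,"roll":0.142,"jaw":1}]'
python3 - <<'E'
from h import *
np.set_printoptions(precision=4,suppress=True)
go(.4285,.352,.15,-19)
c=capture("wrist");print(c["tool_from_camera"])
cv2.imwrite("pics/w1.png",c["img"][:,:,::-1])
print(landmark_of("wrist","dish_grip")[:2],landmark_of("wrist","dish")[:2])
for n in("top","side"):
    k=capture(n)
    for t,z in(("dish",0),("dish_grip",.03)):
        for l in landmark_of(n,t)[:1]: print(n,t,l["p"],at_z(k,l["point"],z))
E
```

```text
time_s: 2.75
position: [0.4197, 0.0357, 0.2418]
tcp_rot: [[0.972, 0.233, 0.001], [0.233, -0.972, -0.0], [0.001, 0.0, -1.0]]
force: [0.5, 0.2, -0.2]
opening: 1.002
grasp_force: 0.0
time_s: 3.55
position: [0.4214, 0.2158, 0.2014]
tcp_rot: [[0.944, -0.331, 0.001], [-0.331, -0.944, 0.0], [0.001, -0.0, -1.0]]
force: [-0.5, 0.4, -0.2]
opening: 1.001
grasp_force: 0.0
pos [0.4214 0.2158 0.2014] yaw -19.32 f [-0.5  0.4 -0.2] J [ 13.6  22.1 105.8  -0.   52.  122.9] t 3.55
tool cm [ -3.84 -13.08   5.14] roll -0.006
[[ 0.0008  0.9549  0.297   0.0819]
 [ 1.     -0.0009  0.0004  0.0005]
 [ 0.0007  0.297  -0.9549 -0.144 ]
 [ 0.      0.      0.      1.    ]]
[{'point': [214.9, 204.6], 'p': 0.9}] [{'point': [48.7, 205.6], 'p': 0.79}]
top dish 0.64 [0.6133 0.2915 0.    ]
side dish 0.67 [0.6164 0.2926 0.    ]
side dish_grip 0.67 [0.4259 0.3518 0.03  ]
```

View pics/w1.png

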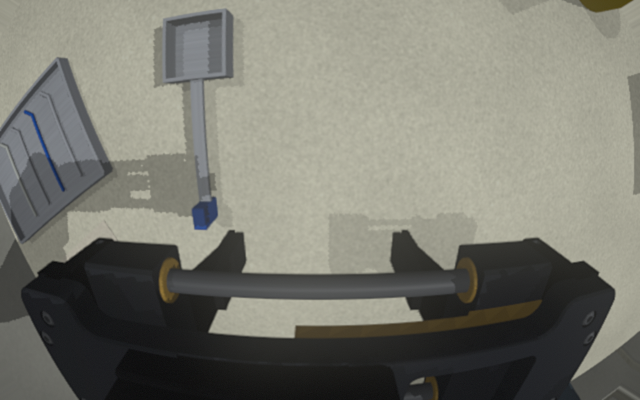

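The wrist view shows the dish at (48,198), its handle, the blue grip at (213,205), and the open fingers straddling the bottom edge. I'll locate the grip from this view.

```bash
cat >> h.py <<'E'
def wray(c,s,px):
    f=200/np.tan(np.radians(c["vertical_fov"]/2)); u=px[1]-c["cx"];v=px[0]-c["cy"]
    r=np.hypot(u,v);th=r/f;d=np.array([np.sin(th)*u/r,-np.sin(th)*v/r,-np.cos(th)])
    W=np.eye(4);W[:3,:3]=s["tcp_rot"];W[:3,3]=s["position"];M=W@np.array(c["tool_from_camera"])
    return M[:3,3],M[:3,:3]@d
def wz(c,s,px,z):
    o,d=wray(c,s,px);return (o+d*(z-o[2])/d[2])
E
python3 - <<'E'
from h import *
s=read_state();c=capture("wrist")
for t,z in(("dish_grip",.03),("dish",0)):
    for l in landmark_of("wrist",t)[:1]:print(t,l["point"],wz(c,s,l["point"],z))
hsv=cv2.cvtColor(c["img"],cv2.COLOR_RGB2HSV);m=cv2.inRange(hsv,(105,120,30),(130,255,255))[190:235,180:230]
ys,xs=np.nonzero(m);print(xs.min()+180,xs.max()+180,ys.min()+190,ys.max()+190,wz(c,s,(ys.mean()+190,xs.mean()+180),.03))
go(.4285,.352,.15,-19)
E
```

```text
dish_grip [214.5, 204.7] [0.42720529 0.34991135 0.03      ]
dish [47.8, 202.5] [0.60824557 0.29067298 0.        ]
193 211 208 228 [0.42478336 0.35901145 0.03      ]
pos [0.4215 0.2154 0.2018] yaw -19.01 f [1.1 0.  0.5] J [ 13.5  22.1 105.8   0.   52.  122.5] t 4.15
tool cm [ -3.79 -13.14   5.19] roll -0.0
```

```bash
python3 -m jog '[{"tx":-1.0,"ty":-4,"tz":0,"roll":0,"jaw":1},{"tx":-1.4,"ty":-4.6,"tz":0,"roll":0,"jaw":1},{"tx":-1.4,"ty":-4.5,"tz":1,"roll":0,"jaw":1},{"tx":0,"ty":0,"tz":4,"roll":0,"jaw":1},{"tx":0,"ty":0,"tz":4,"roll":0,"jaw":1},{"tx":0,"ty":0,"tz":0,"roll":0,"jaw":1}]'
python3 - <<'E'
from h import *
go(.4285,.3525,.03,-19)
s=read_state();c=capture("wrist")
for l in landmark_of("wrist","dish_grip")[:1]:print(l["p"],l["point"],wz(c,s,l["point"],.03))
for l in landmark_of("wrist","dish")[:1]:print(l["p"],l["point"],wz(c,s,l["point"],0))
cv2.imwrite("pics/w2.png",c["img"][:,:,::-1])
E
```

```text
time_s: 4.75
position: [0.4244, 0.3501, 0.1069]
tcp_rot: [[0.946, -0.325, -0.01], [-0.325, -0.946, -0.006], [-0.008, 0.009, -1.0]]
force: [-0.5, 0.3, 0.6]
opening: 1.0
grasp_force: 0.0
pos [0.4244 0.3501 0.1069] yaw -18.97 f [-0.5  0.3  0.6] J [ 27.9  35.9  98.9  -0.   45.9 136.9] t 4.75
tool cm [ 0.38 -0.42  7.69] roll 0.001
0.84 [206.1, 313.8] [0.42925233 0.35043474 0.03      ]
```

View pics/w2.png

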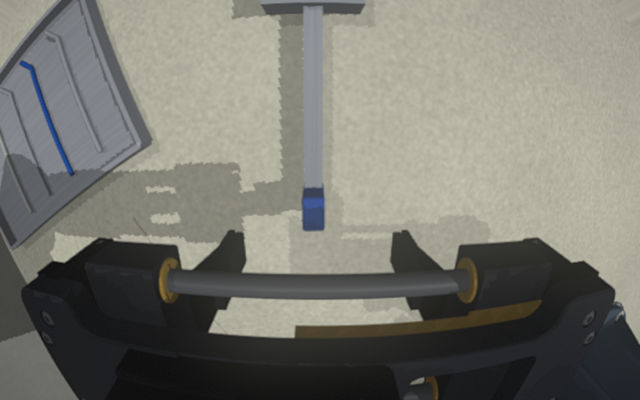

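The grip block sits centred between the open jaws at (314,207), so I'll descend and grip.

```bash
python3 -m jog '[{"tx":0.4,"ty":-0.1,"tz":2.5,"roll":0,"jaw":1},{"tx":0,"ty":0,"tz":2.5,"roll":0,"jaw":1},{"tx":0,"ty":0,"tz":2.6,"roll":0,"jaw":1},{"tx":0,"ty":0,"tz":0,"roll":0,"jaw":0},{"tx":0,"ty":0,"tz":0,"roll":0,"jaw":0},{"tx":0,"ty":0,"tz":0,"roll":0,"jaw":0},{"tx":0,"ty":0,"tz":0,"roll":0,"jaw":0},{"tx":0,"ty":0,"tz":0,"roll":0,"jaw":0}]'; python3 -m jog '[{"tx":0,"ty":0,"tz":0,"roll":0,"jaw":0},{"tx":0,"ty":0,"tz":0,"roll":0,"jaw":0}]'
python3 -c "
from h import *
go(.395,-.109,None,10)"
```

```text
time_s: 5.7
position: [0.4329, 0.3517, 0.0368]
tcp_rot: [[0.945, -0.326, 0.002], [-0.326, -0.945, 0.001], [0.002, -0.002, -1.0]]
force: [0.5, 0.2, 0.1]
opening: 0.629
grasp_force: 0.0
time_s: 5.9
position: [0.4323, 0.3514, 0.0359]
tcp_rot: [[0.945, -0.326, 0.0], [-0.326, -0.945, 0.0], [0.0, -0.0, -1.0]]
force: [0.6, 0.2, 0.1]
opening: 0.444
grasp_force: 0.0
pos [0.4323 0.3514 0.0359] yaw -19.03 f [0.6 0.2 0.1] J [ 27.6  43.1 100.    0.   36.9 136.6] t 5.9
tool cm [ 1.148e+01  4.474e+01 -1.000e-02] roll -0.507
```

```bash
python3 -m jog '[{"tx":0,"ty":0,"tz":0.4,"roll":0,"jaw":0},{"tx":0,"ty":0,"tz":0,"roll":0,"jaw":0},{"tx":0,"ty":0,"tz":0,"roll":0,"jaw":0},{"tx":0,"ty":0,"tz":0,"roll":0,"jaw":0},{"tx":0,"ty":0,"tz":0,"roll":0,"jaw":0},{"tx":0,"ty":0,"tz":0,"roll":0,"jaw":0}]'
```

```text
time_s: 6.5
position: [0.4321, 0.3512, 0.0314]
tcp_rot: [[0.945, -0.326, -0.0], [-0.326, -0.945, -0.0], [-0.0, 0.0, -1.0]]
force: [0.3, 0.3, 0.1]
opening: 0.18
grasp_force: 30.0
```

Gripped: the opening of 0.18 is about 16 mm. Now I'll drag.

```bash
python3 -m jog '[{"tx":0.3,"ty":1.2,"tz":0,"roll":0,"jaw":0},{"tx":0.7,"ty":2.8,"tz":0,"roll":0,"jaw":0},{"tx":0.9,"ty":3.4,"tz":0,"roll":0,"jaw":0},{"tx":0.9,"ty":3.4,"tz":0,"roll":0,"jaw":0},{"tx":0.9,"ty":3.4,"tz":0,"roll":0,"jaw":0},{"tx":0.9,"ty":3.4,"tz":0,"roll":0,"jaw":0},{"tx":0.8,"ty":3.2,"tz":0,"roll":0,"jaw":0},{"tx":0.6,"ty":2.4,"tz":0,"roll":0,"jaw":0}]';  python3 -m jog '[{"tx":0.2,"ty":1.1,"tz":0,"roll":-0.04,"jaw":0},{"tx":0,"ty":0,"tz":0,"roll":-0.09,"jaw":0},{"tx":0,"ty":0,"tz":0,"roll":-0.1,"jaw":0},{"tx":0,"ty":0,"tz":0,"roll":-0.1,"jaw":0},{"tx":0,"ty":0,"tz":0,"roll":-0.1,"jaw":0},{"tx":0,"ty":0,"tz":0,"roll":-0.077,"jaw":0},{"tx":0,"ty":0,"tz":0,"roll":0,"jaw":0}]'; python3 -c "
from h import *
go(.392,-.111,None,10)"
```

```text
time_s: 7.3
position: [0.4125, 0.1102, 0.0317]
tcp_rot: [[0.945, -0.327, -0.001], [-0.327, -0.945, -0.0], [-0.001, 0.0, -1.0]]
force: [0.2, 0.6, -1.1]
opening: 0.183
grasp_force: 30.0
time_s: 8.0
position: [0.4112, 0.1008, 0.0317]
tcp_rot: [[0.985, 0.174, -0.0], [0.174, -0.985, -0.0], [-0.0, 0.0, -1.0]]
force: [0.3, -0.3, -1.6]
opening: 0.179
grasp_force: 30.0
pos [0.4112 0.1008 0.0317] yaw 10.00 f [ 0.3 -0.3 -1.6] J [ -1.4  40.  119.4  -0.   20.6  78.6] t 8.0
tool cm [-5.57 20.53  0.  ] roll -0.0
```

```bash
python3 -m jog '[{"tx":-1,"ty":1.5,"tz":0,"roll":0,"jaw":0},{"tx":-1.5,"ty":3,"tz":0,"roll":0,"jaw":0},{"tx":-1.5,"ty":3.5,"tz":0,"roll":0,"jaw":0},{"tx":-1.6,"ty":3.5,"tz":0,"roll":0,"jaw":0},{"tx":0,"ty":3.5,"tz":0,"roll":0,"jaw":0},{"tx":0,"ty":3.5,"tz":0,"roll":0,"jaw":0},{"tx":0,"ty":2,"tz":0,"roll":0,"jaw":0},{"tx":0,"ty":0,"tz":0,"roll":0,"jaw":0}]'
python3 - <<'E'
from h import *
go(.5648,-.0793,None,10)
s=read_state();c=capture("wrist")
for t,z in(("dish",0),("dispenser",0),("pad",.088),("bay_home",0)):
    for l in landmark_of("wrist",t)[:1]:print(t,l["p"],l["point"],wz(c,s,l["point"],z))
cv2.imwrite("pics/w3.png",c["img"][:,:,::-1])
k=capture("top")
for t,z in(("dish",0),("dispenser",0),("pad",.088)):
    for l in landmark_of("top",t)[:1]:print(t,l["p"],l["point"],at_z(k,l["point"],z))
E
```

```text
time_s: 8.8
position: [0.394, -0.1139, 0.0317]
tcp_rot: [[0.986, 0.168, 0.004], [0.168, -0.986, -0.003], [0.004, 0.003, -1.0]]
force: [-0.2, 0.2, -0.6]
opening: 0.182
grasp_force: 30.0
pos [ 0.394  -0.1139  0.0317] yaw 9.66 f [-0.2  0.2 -0.6] J [-31.8  39.8 121.6  -0.   18.3  48.5] t 8.8
tool cm [17.42 -0.55  0.06] roll -0.006
dish 0.82 [208.8, 358.0] [ 0.57146565 -0.07855937  0.        ]
dispenser 0.68 [154.7, 349.9] [ 0.70507085 -0.05681279  0.        ]
pad 0.26 [155.3, 354.5] [ 0.68640878 -0.06445832  0.088     ]
```

View pics/w3.png

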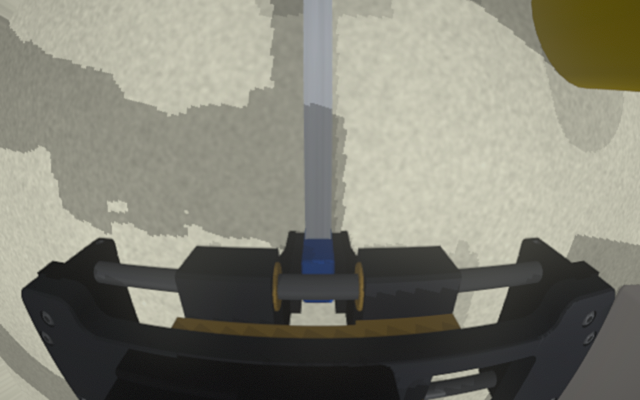

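The wrist view shows the grip held at (318,265) with the handle running straight ahead, and the jug well clear at upper right. I'll insert the dish now.

```bash
python3 -m jog '[{"tx":1,"ty":-0.3,"tz":0,"roll":-0.006,"jaw":0},{"tx":2,"ty":-0.2,"tz":0,"roll":0,"jaw":0},{"tx":2,"ty":-0.1,"tz":0,"roll":0,"jaw":0},{"tx":2,"ty":0,"tz":0,"roll":0,"jaw":0},{"tx":2,"ty":0,"tz":0,"roll":0,"jaw":0},{"tx":2,"ty":0,"tz":0,"roll":0,"jaw":0},{"tx":1.5,"ty":0,"tz":0,"roll":0,"jaw":0},{"tx":1,"ty":0,"tz":0,"roll":0,"jaw":0}]'; python3 -m jog '[{"tx":0.6,"ty":0,"tz":0,"roll":0,"jaw":0},{"tx":0,"ty":0,"tz":0,"roll":0,"jaw":0}]'; python3 -c "
from h import *
go(.5648,-.0793,None,10)"
```

```text
time_s: 10.05
position: [0.5245, -0.0794, 0.0312]
tcp_rot: [[0.984, 0.18, -0.0], [0.18, -0.984, 0.0], [-0.0, -0.0, -1.0]]
force: [0.2, -0.5, -0.7]
opening: 0.178
grasp_force: 29.6
time_s: 10.25
position: [0.5316, -0.0789, 0.0318]
tcp_rot: [[0.983, 0.181, 0.002], [0.181, -0.983, -0.001], [0.002, 0.001, -1.0]]
force: [-0.3, 0.5, -1.4]
opening: 0.176
grasp_force: 29.6
pos [ 0.5316 -0.0789  0.0318] yaw 10.43 f [-0.3  0.5 -1.4] J [-20.4  42.7 103.    0.   34.1  59.2] t 10.25
tool cm [3.26 0.64 0.01] roll 0.007
```

```bash
python3 -m jog '[{"tx":0.4,"ty":0.4,"tz":0,"roll":0.007,"jaw":0},{"tx":0.7,"ty":0.15,"tz":0,"roll":0,"jaw":0},{"tx":0.7,"ty":0,"tz":0,"roll":0,"jaw":0},{"tx":0.7,"ty":0,"tz":0,"roll":0,"jaw":0},{"tx":0.3,"ty":0,"tz":0,"roll":0,"jaw":0},{"tx":0,"ty":0,"tz":0,"roll":0,"jaw":0}]'; python3 -c "
from h import *
go(.5648,-.0793,None,10)"
```

```text
time_s: 10.85
position: [0.5592, -0.0795, 0.0316]
tcp_rot: [[0.985, 0.173, 0.001], [0.173, -0.985, -0.0], [0.001, 0.001, -1.0]]
force: [-0.8, 1.3, -0.5]
opening: 0.174
grasp_force: 29.4
pos [ 0.5592 -0.0795  0.0316] yaw 9.99 f [-0.8  1.3 -0.5] J [-19.4  43.8  98.9   0.   37.2  60.6] t 10.85
tool cm [0.56 0.07 0.  ] roll -0.0
```

```bash
for i in 1 ; do python3 -m jog '[{"tx":0.4,"ty":0.1,"tz":0,"roll":0,"jaw":0},{"tx":0,"ty":0,"tz":0,"roll":0,"jaw":0}]'; python3 -m jog '[{"tx":0.3,"ty":0,"tz":0,"roll":0,"jaw":0},{"tx":0,"ty":0,"tz":0,"roll":0,"jaw":0}]'; python3 -m jog '[{"tx":0.3,"ty":0,"tz":0,"roll":0,"jaw":0},{"tx":0,"ty":0,"tz":0,"roll":0,"jaw":0}]'; done
```

```text
time_s: 11.05
position: [0.5629, -0.08, 0.0316]
tcp_rot: [[0.985, 0.173, 0.001], [0.173, -0.985, -0.0], [0.001, 0.0, -1.0]]
force: [1.3, -0.9, -1.4]
opening: 0.172
grasp_force: 29.5
time_s: 11.25
position: [0.5658, -0.0794, 0.0316]
tcp_rot: [[0.985, 0.173, 0.001], [0.173, -0.985, -0.0], [0.001, 0.0, -1.0]]
force: [0.2, 0.8, -1.9]
opening: 0.177
grasp_force: 29.5
time_s: 11.45
position: [0.5689, -0.0789, 0.0316]
tcp_rot: [[0.985, 0.173, 0.001], [0.173, -0.985, -0.0], [0.001, 0.0, -1.0]]
force: [-0.9, 0.4, -1.9]
opening: 0.178
grasp_force: 29.5
```

```bash
python3 -m jog '[{"tx":0.2,"ty":0,"tz":0,"roll":0,"jaw":0},{"tx":0,"ty":0,"tz":0,"roll":0,"jaw":0}]'; python3 -m jog '[{"tx":0.2,"ty":0,"tz":0,"roll":0,"jaw":0},{"tx":0,"ty":0,"tz":0,"roll":0,"jaw":0}]'
```

```text
time_s: 11.65
position: [0.5706, -0.0785, 0.0316]
tcp_rot: [[0.985, 0.173, 0.0], [0.173, -0.985, -0.0], [0.0, 0.0, -1.0]]
force: [0.3, 0.0, -2.1]
opening: 0.179
grasp_force: 29.5
time_s: 11.85
position: [0.5726, -0.0782, 0.0316]
tcp_rot: [[0.985, 0.173, 0.0], [0.173, -0.985, -0.0], [0.0, 0.0, -1.0]]
force: [0.1, 0.3, -1.1]
opening: 0.182
grasp_force: 29.5
```

```bash
python3 -m jog '[{"tx":0.3,"ty":0,"tz":0,"roll":0,"jaw":0},{"tx":0,"ty":0,"tz":0,"roll":0,"jaw":0}]'
python3 - <<'E'
from h import *
go(.5648,-.0793,None,10)
s=read_state();c=capture("wrist")
for t,z in(("dish",0),("dispenser",0),("pad",.088),("dish_grip",.03)):
    for l in landmark_of("wrist",t)[:1]:print(t,l["p"],l["point"],wz(c,s,l["point"],z))
k=capture("side")
for t,z in(("dish",0),("dish_grip",.03),("pad",.088)):
    for l in landmark_of("side",t)[:1]:print(t,l["p"],l["point"],at_z(k,l["point"],z))
cv2.imwrite("pics/w4.png",np.vstack([c["img"][:300,:,::-1],k["img"][130:280,150:470,::-1].repeat(2,0).repeat(2,1)]))
E
```

```text
time_s: 12.05
position: [0.5758, -0.0777, 0.0316]
tcp_rot: [[0.985, 0.173, 0.001], [0.173, -0.985, -0.0], [0.001, 0.0, -1.0]]
force: [0.5, 0.2, -1.6]
opening: 0.174
grasp_force: 29.5
pos [ 0.5758 -0.0777  0.0316] yaw 9.96 f [ 0.5  0.2 -1.6] J [-18.7  44.4  96.5   0.   39.   61.3] t 12.05
tool cm [-1.12 -0.03 -0.  ] roll -0.001
dish 0.51 [46.1, 580.2] [ 0.74927717 -0.24279688  0.        ]
dispenser 0.97 [22.7, 324.7] [ 0.70275252 -0.05960461  0.        ]
pad 0.63 [224.6, 331.9] [ 0.62114043 -0.0744903   0.088     ]
dish_grip 0.92 [288.8, 320.4] [ 0.55824905 -0.08268516  0.03      ]
dish_grip 0.31 [153.2, 264.6] [ 0.58357878 -0.25157842  0.03      ]
pad 0.58 [195.1, 297.4] [ 0.61687735 -0.06659877  0.088     ]
```

View pics/w4.png

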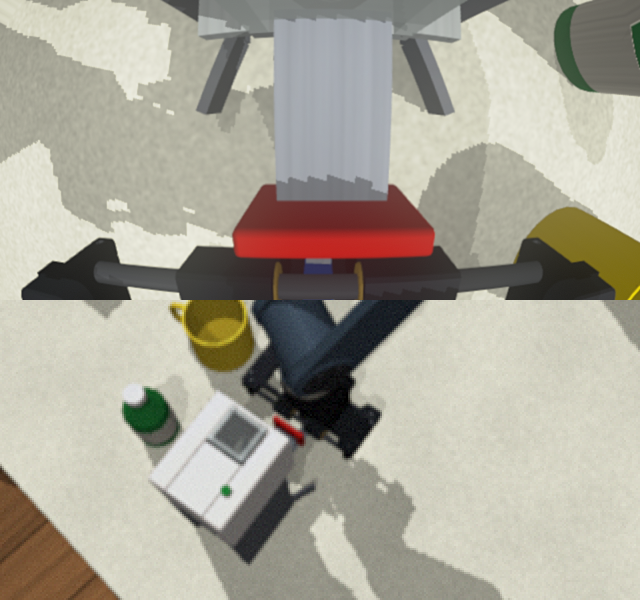

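The wrist view shows the red pad at (333,240) just ahead of the gripper body, with the blue grip between the fingers at (318,268). The guides are symmetric about the slide. In the side view the arm is in front of the dispenser and the jug and bottle are clear. There's no stop contact yet, so I'll check how far off-centre the grasp is from the earlier picture.

Run:
```python
from h import *
c=capture("wrist");s=read_state()
s3=dict(s);s3["position"]=np.array([.394,-.1139,.0317]);s3["tcp_rot"]=np.array([[.986,.168,0],[.168,-.986,0],[0,0,-1]])
u=np.array([.985,.174])
for px,z in(((240,318),.046),((268,318),.046),((302,318),.046)):
    print(px,(wz(c,s3,px,z)[:2]-s3["position"][:2])@u)
g=c["img"]
print([tuple(int(v) for v in g[r,318]) for r in range(252,300,3)])
o=np.array([.7027,-.055])
for px,z in (((113,208),.026),((113,443),.026),((38,210),.05),((38,455),.05),((257,240),.066),((257,432),.066),((230,236),.11),((230,434),.11)):
    d=wz(c,s,px,z)[:2]-o;print(px,"disp x %.4f y %.4f"%(d@u,d@[-.174,.985]))
```

```text
(240, 318) 0.020024046588823476
(268, 318) 0.0049546608574962325
(302, 318) -0.01569406679058501
[(194, 37, 32), (183, 40, 38), (111, 113, 116), (113, 111, 115), (57, 58, 90), (50, 49, 88), (49, 49, 88), (48, 47, 78), (62, 52, 54), (64, 57, 59), (66, 59, 61), (68, 62, 64), (68, 63, 66), (70, 66, 69), (73, 70, 72), (66, 63, 65)]
(113, 208) disp x -0.0510 y 0.0541
(113, 443) disp x -0.0505 y -0.0637
(38, 210) disp x -0.0184 y 0.0440
(38, 455) disp x -0.0166 y -0.0588
(257, 240) disp x -0.1080 y 0.0313
(257, 432) disp x -0.1088 y -0.0487
(230, 236) disp x -0.0766 y 0.0187
(230, 434) disp x -0.0768 y -0.0288
```

```bash
python3 -m jog '[{"tx":0.1,"ty":0.3,"tz":0,"roll":0,"jaw":0},{"tx":0.1,"ty":0,"tz":0,"roll":0,"jaw":0},{"tx":0,"ty":0,"tz":0,"roll":0,"jaw":0}]'; python3 -m jog '[{"tx":0.2,"ty":0,"tz":0,"roll":0,"jaw":0},{"tx":0,"ty":0,"tz":0,"roll":0,"jaw":0}]'
```

```text
time_s: 12.85
position: [0.5778, -0.0803, 0.0315]
tcp_rot: [[0.985, 0.173, -0.0], [0.173, -0.985, 0.0], [-0.0, -0.0, -1.0]]
force: [-0.7, 1.4, -1.6]
opening: 0.179
grasp_force: 29.6
time_s: 13.05
position: [0.58, -0.0799, 0.0315]
tcp_rot: [[0.985, 0.173, 0.0], [0.173, -0.985, -0.0], [0.0, 0.0, -1.0]]
force: [-0.7, -0.2, -1.9]
opening: 0.175
grasp_force: 29.6
```

Run:
```python
from h import *
c=capture("wrist")
a=cv2.imread("pics/w3.png")[225:310,250:390];b=c["img"][225:310,250:390,::-1]
cv2.imwrite("pics/z2.png",cv2.resize(np.hstack([a,b]),None,fx=2.8,fy=2.8,interpolation=cv2.INTER_CUBIC))
```

```text
(no output)
```

View pics/z2.png

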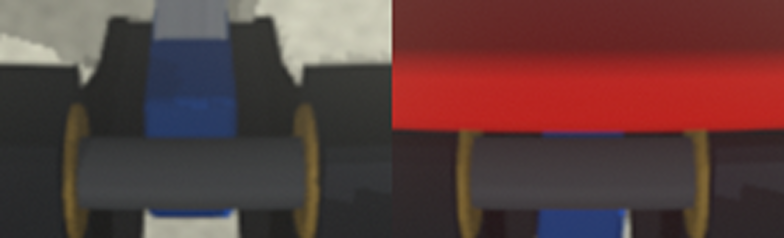

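The left half (before) has the grip's back edge at row ~302. In the right half (now) the blue extends further back, so the dish has slipped in the jaws, meaning it met resistance. I'll measure how far it slipped.

Run:
```python
from h import *
s=read_state();c=capture("wrist")
u=np.array([s["tcp_rot"][0][0],s["tcp_rot"][1][0]])
hsv=cv2.cvtColor(c["img"],cv2.COLOR_RGB2HSV)
for col in (308,312,316,320): 
    r=np.nonzero(cv2.inRange(hsv[260:370,col:col+1],(108,110,40),(130,255,255))[:,0])[0]+260
    print(col,r.min(),r.max())
r=int(r.max())
for rr in (r-2,r,r+2):
    e=(wz(c,s,(rr,316),.046)[:2]-s["position"][:2])@u; G=s["position"][:2]+u*(e+.013)
    d=G-np.array([.7027,-.057]);print(rr,"back edge",e,"grip",G,"disp x",d@[.985,.174])
print(c["img"][300:345:3,316].tolist())
```

```text
308 273 325
312 300 325
316 273 325
320 300 325
323 back edge -0.030053509969806127 grip [ 0.56316595 -0.08285308] disp x -0.14193947387152347
325 back edge -0.0315195879038441 grip [ 0.56172199 -0.0831068 ] disp x -0.14340591831958652
327 back edge -0.03300228127054464 grip [ 0.56026167 -0.08336338] disp x -0.14488898235410844
[[45, 59, 108], [41, 60, 114], [42, 61, 113], [40, 61, 113], [39, 59, 111], [41, 80, 155], [39, 82, 160], [39, 81, 160], [44, 81, 158], [88, 72, 41], [87, 71, 41], [87, 71, 41], [86, 70, 41], [38, 35, 37], [33, 32, 35]]
```

The grip is at least 18 mm behind the TCP, so it slipped at contact. I'll open, back off behind the block, close the fingers and push squarely on its rear face with force feedback.

```bash
python3 -m jog '[{"tx":0,"ty":0,"tz":0,"roll":0,"jaw":0.4},{"tx":0,"ty":0,"tz":0,"roll":0,"jaw":0.4},{"tx":0,"ty":0,"tz":0,"roll":0,"jaw":0.4},{"tx":-0.5,"ty":0,"tz":0,"roll":0,"jaw":0.4},{"tx":-1.5,"ty":0,"tz":0,"roll":0,"jaw":0.4},{"tx":-2,"ty":0,"tz":0,"roll":0,"jaw":0.4},{"tx":-1.5,"ty":0,"tz":0,"roll":0,"jaw":0.4},{"tx":0,"ty":0,"tz":0,"roll":0,"jaw":0}]'
python3 - <<'E'
from h import *
go(.5,-.09,None,10)
s=read_state();c=capture("wrist")
u=np.array([s["tcp_rot"][0][0],s["tcp_rot"][1][0]])
for l in landmark_of("wrist","dish_grip")[:1]:print(l["p"],l["point"],wz(c,s,l["point"],.03))
cv2.imwrite("pics/w5.png",c["img"][100:340,:,::-1])
E
```

```text
time_s: 13.95
position: [0.5228, -0.0891, 0.0314]
tcp_rot: [[0.985, 0.172, -0.004], [0.172, -0.985, 0.001], [-0.003, -0.002, -1.0]]
force: [-0.4, -0.3, 0.2]
opening: 0.365
grasp_force: 0.0
pos [ 0.5228 -0.0891  0.0314] yaw 9.89 f [-0.4 -0.3  0.2] J [-21.8  42.6 103.8  -0.   33.9  58.4] t 13.95
tool cm [-2.26 -0.3   0.01] roll -0.002
0.65 [188.5, 321.8] [ 0.56284631 -0.08447133  0.03      ]
```

View pics/w5.png

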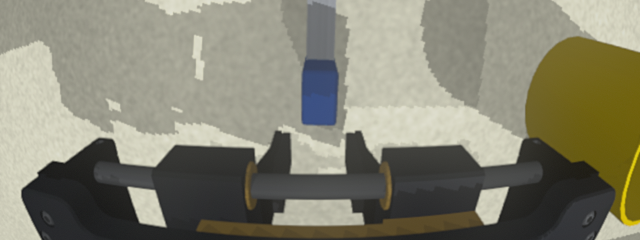

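The wrist crop shows the blue grip at (320,195) in full-image pixels, centred ahead of the fingers and about 2-3 cm away. I'll close and push.

```bash
python3 -m jog '[{"tx":0,"ty":0,"tz":0,"roll":0,"jaw":0},{"tx":0,"ty":0,"tz":0,"roll":0,"jaw":0},{"tx":0,"ty":0,"tz":0,"roll":0,"jaw":0},{"tx":0.4,"ty":0,"tz":0,"roll":0,"jaw":0},{"tx":0.6,"ty":0,"tz":0,"roll":0,"jaw":0},{"tx":0.4,"ty":0,"tz":0,"roll":0,"jaw":0},{"tx":0,"ty":0,"tz":0,"roll":0,"jaw":0}]'; python3 -m jog '[{"tx":0.2,"ty":0,"tz":0,"roll":0,"jaw":0},{"tx":0.1,"ty":0,"tz":0,"roll":0,"jaw":0}]'; python3 -m jog '[{"tx":0.1,"ty":0,"tz":0,"roll":0,"jaw":0},{"tx":0.1,"ty":0,"tz":0,"roll":0,"jaw":0}]'
```

```text
time_s: 14.75
position: [0.5393, -0.0869, 0.0315]
tcp_rot: [[0.985, 0.174, -0.001], [0.174, -0.985, -0.0], [-0.001, -0.0, -1.0]]
force: [-2.3, -1.9, 0.9]
opening: 0.003
grasp_force: 0.9
time_s: 14.95
position: [0.5394, -0.0865, 0.0314]
tcp_rot: [[0.985, 0.174, -0.007], [0.174, -0.985, 0.001], [-0.007, -0.002, -1.0]]
force: [-9.0, -7.1, 5.6]
opening: 0.006
grasp_force: 4.5
time_s: 15.15
position: [0.5394, -0.0862, 0.0313]
tcp_rot: [[0.985, 0.174, -0.011], [0.174, -0.985, 0.001], [-0.01, -0.003, -1.0]]
force: [-12.1, -7.2, 7.6]
opening: 0.006
grasp_force: 6.6
```

The dish is solid against the stop: 13 N and no motion, with the grip at dispenser x ≈ -0.142 ± 0.003, which matches home. I'll back off, lift, and see what the arm does at its reach limit, since the only turn I can command is roll.

```bash
python3 -m jog '[{"tx":-0.5,"ty":0,"tz":0,"roll":0,"jaw":0},{"tx":-2,"ty":0,"tz":0,"roll":0,"jaw":0},{"tx":-1.5,"ty":0,"tz":-2,"roll":0,"jaw":0},{"tx":0,"ty":0,"tz":-4.8,"roll":0,"jaw":0},{"tx":0,"ty":0,"tz":-4.8,"roll":0,"jaw":0},{"tx":0,"ty":0,"tz":-4.8,"roll":0,"jaw":0},{"tx":0,"ty":0,"tz":-4.8,"roll":0,"jaw":0},{"tx":0,"ty":0,"tz":-4.8,"roll":0,"jaw":0}]';python3 -m jog '[{"tx":0,"ty":0,"tz":-4.8,"roll":0,"jaw":0},{"tx":0,"ty":0,"tz":-4.8,"roll":0,"jaw":0},{"tx":0,"ty":0,"tz":-4.8,"roll":0,"jaw":0},{"tx":4.8,"ty":0,"tz":0,"roll":0,"jaw":0},{"tx":4.8,"ty":0,"tz":0,"roll":0,"jaw":0},{"tx":4.8,"ty":0,"tz":0,"roll":0,"jaw":0},{"tx":4.8,"ty":0,"tz":0,"roll":0,"jaw":0},{"tx":4.8,"ty":0,"tz":0,"roll":0,"jaw":0}]';python3 -c "
from h import *
go(.9,0,None,10)"
```

```text
time_s: 15.95
position: [0.5052, -0.0927, 0.2939]
tcp_rot: [[0.985, 0.173, 0.002], [0.173, -0.985, -0.0], [0.002, 0.0, -1.0]]
force: [0.4, -0.2, -0.5]
opening: 0.009
grasp_force: 0.0
time_s: 16.75
position: [0.7433, -0.0506, 0.4356]
tcp_rot: [[0.985, 0.174, 0.002], [0.174, -0.985, 0.0], [0.002, -0.0, -1.0]]
force: [0.5, -0.8, 1.0]
opening: 0.007
grasp_force: 0.0
pos [ 0.7433 -0.0506  0.4356] yaw 9.99 f [ 0.5 -0.8  1. ] J [-12.5  34.2  45.1   0.  100.7  67.5] t 16.75
tool cm [16.31 -2.27  0.03] roll -0.0
```

```bash
python3 -m jog '[{"tx":4.8,"ty":0,"tz":0,"roll":0,"jaw":0},{"tx":4.8,"ty":0,"tz":0,"roll":0,"jaw":0},{"tx":4.8,"ty":0,"tz":0,"roll":0,"jaw":0}]';python3 -m jog '[{"tx":4.8,"ty":0,"tz":0,"roll":0,"jaw":0},{"tx":4.8,"ty":0,"tz":0,"roll":0,"jaw":0}]';python3 -m jog '[{"tx":4.8,"ty":0,"tz":0,"roll":0,"jaw":0},{"tx":4.8,"ty":0,"tz":0,"roll":0,"jaw":0}]';python3 -c "
from h import *
go(.9,0,None,10)"
```

```text
time_s: 17.05
position: [0.8708, -0.0256, 0.4274]
tcp_rot: [[0.985, 0.174, 0.014], [0.174, -0.985, 0.0], [0.014, 0.002, -1.0]]
force: [87.8, -5.9, 23.7]
opening: 0.007
grasp_force: 0.0
time_s: 17.25
position: [0.8993, -0.0079, 0.3937]
tcp_rot: [[0.983, 0.174, 0.057], [0.174, -0.985, 0.001], [0.056, 0.009, -0.998]]
force: [-0.6, -0.5, 1.6]
opening: 0.006
grasp_force: 0.0
time_s: 17.45
position: [0.9264, 0.0085, 0.3758]
tcp_rot: [[0.978, 0.173, 0.12], [0.174, -0.985, 0.0], [0.118, 0.021, -0.993]]
force: [0.2, 0.3, 0.9]
opening: 0.006
grasp_force: 0.0
pos [0.9264 0.0085 0.3758] yaw 10.08 f [0.2 0.3 0.9] J [ -6.6  54.7  12.6   0.8 105.9  73.7] t 17.45
tool cm [-2.73  0.38 -0.32] roll 0.001
```

Pushing at the reach limit tilts the tool forward, now about 7°. The limit jerk read 88 N, so I'll continue with gentler steps.

```bash
python3 -m jog '[{"tx":2.5,"ty":0,"tz":-0.5,"roll":0,"jaw":0},{"tx":2.5,"ty":0,"tz":-0.5,"roll":0,"jaw":0},{"tx":2.5,"ty":0,"tz":-0.5,"roll":0,"jaw":0},{"tx":2.5,"ty":0,"tz":-0.5,"roll":0,"jaw":0}]';python3 -m jog '[{"tx":3,"ty":0,"tz":-0.5,"roll":0,"jaw":0},{"tx":3,"ty":0,"tz":-0.5,"roll":0,"jaw":0},{"tx":3,"ty":0,"tz":-0.5,"roll":0,"jaw":0},{"tx":3,"ty":0,"tz":-0.5,"roll":0,"jaw":0}]';python3 -c "
from h import *
go(.9,0,None,10)"
```

```text
time_s: 17.85
position: [0.9444, 0.0232, 0.3802]
tcp_rot: [[0.968, 0.17, 0.185], [0.173, -0.985, 0.0], [0.183, 0.032, -0.983]]
force: [0.9, -0.0, 0.4]
opening: 0.006
grasp_force: 0.0
time_s: 18.25
position: [0.9652, 0.0409, 0.3839]
tcp_rot: [[0.951, 0.168, 0.259], [0.173, -0.985, 0.003], [0.255, 0.042, -0.966]]
force: [-0.2, 0.3, 0.1]
opening: 0.005
grasp_force: 0.0
pos [0.9652 0.0409 0.3839] yaw 10.30 f [-0.2  0.3  0.1] J [-4.6 54.7 12.6  1.4 97.8 75.8] t 18.25
tool cm [-6.91  2.93 -1.7 ] roll 0.005
```

```bash
python3 -m jog '[{"tx":3.5,"ty":0,"tz":-0.5,"roll":0,"jaw":0},{"tx":4,"ty":0,"tz":-0.5,"roll":0,"jaw":0},{"tx":4,"ty":0,"tz":-0.5,"roll":0,"jaw":0},{"tx":4,"ty":0,"tz":-0.5,"roll":0,"jaw":0},{"tx":4,"ty":0,"tz":-0.5,"roll":0,"jaw":0},{"tx":4,"ty":0,"tz":-0.5,"roll":0,"jaw":0},{"tx":4,"ty":0,"tz":-0.5,"roll":0,"jaw":0},{"tx":4,"ty":0,"tz":-0.5,"roll":0,"jaw":0}]';python3 -m jog '[{"tx":4,"ty":0,"tz":-0.5,"roll":0,"jaw":0},{"tx":4,"ty":0,"tz":-0.5,"roll":0,"jaw":0},{"tx":4,"ty":0,"tz":-0.5,"roll":0,"jaw":0},{"tx":4,"ty":0,"tz":-0.5,"roll":0,"jaw":0}]';python3 -c "
from h import *
go(.9,0,None,10)"
```

```text
time_s: 19.05
position: [1.0087, 0.0791, 0.4245]
tcp_rot: [[0.879, 0.16, 0.449], [0.171, -0.985, 0.016], [0.445, 0.063, -0.893]]
force: [0.6, 0.2, 0.1]
opening: 0.008
grasp_force: 0.0
time_s: 19.45
position: [1.0213, 0.0949, 0.463]
tcp_rot: [[0.829, 0.156, 0.537], [0.169, -0.985, 0.024], [0.533, 0.071, -0.843]]
force: [-0.3, 0.1, -0.1]
opening: 0.0
grasp_force: 0.0
pos [1.0213 0.0949 0.463 ] yaw 11.53 f [-0.3  0.1 -0.1] J [-1.5 51.8 12.5  2.2 83.2 78.7] t 19.45
tool cm [-11.65   7.46  -6.75] roll 0.027
```

```bash
python3 -m jog '[{"tx":4,"ty":0,"tz":-0.5,"roll":0,"jaw":0},{"tx":4,"ty":0,"tz":-0.5,"roll":0,"jaw":0},{"tx":0,"ty":0,"tz":0,"roll":0,"jaw":0}]';python3 -c "
from h import *
go(.52,-.09,.43)"
```

```text
time_s: 19.75
position: [1.0246, 0.1028, 0.4883]
tcp_rot: [[0.799, 0.154, 0.581], [0.168, -0.985, 0.03], [0.577, 0.074, -0.813]]
force: [0.2, 0.7, -0.2]
opening: 0.007
grasp_force: 0.0
pos [1.0246 0.1028 0.4883] yaw 11.89 f [ 0.2  0.7 -0.2] J [-1.1 50.7 12.5  2.4 81.3 79. ] t 19.75
tool cm [-46.94  10.79 -25.15] roll None
```

```bash
python3 -m jog '[{"tx":-1.2,"ty":0.3,"tz":-0.6,"roll":0,"jaw":0},{"tx":-2.4,"ty":0.6,"tz":-1.2,"roll":0,"jaw":0},{"tx":-3.6,"ty":0.8,"tz":-1.9,"roll":0,"jaw":0},{"tx":-3.9,"ty":0.9,"tz":-2.1,"roll":0,"jaw":0},{"tx":-3.9,"ty":0.9,"tz":-2.1,"roll":0,"jaw":0},{"tx":-3.9,"ty":0.9,"tz":-2.1,"roll":0,"jaw":0},{"tx":-3.9,"ty":0.9,"tz":-2.1,"roll":0,"jaw":0},{"tx":-3.9,"ty":0.9,"tz":-2.1,"roll":0,"jaw":0}]'; python3 -m jog '[{"tx":-3.9,"ty":0.9,"tz":-2.1,"roll":0,"jaw":0},{"tx":-3.9,"ty":0.9,"tz":-2.1,"roll":0,"jaw":0},{"tx":-3.9,"ty":0.9,"tz":-2.1,"roll":0,"jaw":0},{"tx":-3.9,"ty":0.9,"tz":-2.1,"roll":0,"jaw":0},{"tx":-3,"ty":0.6,"tz":-1.6,"roll":0,"jaw":0},{"tx":0,"ty":0,"tz":0,"roll":0,"jaw":0}]'
python3 -c "
from h import *
go(.54,-.086,.2)"
```

```text
time_s: 20.55
position: [0.7362, -0.0088, 0.4522]
tcp_rot: [[0.802, 0.153, 0.578], [0.168, -0.985, 0.028], [0.573, 0.074, -0.816]]
force: [-0.4, -0.3, 0.7]
opening: 0.01
grasp_force: 0.0
time_s: 21.15
position: [0.5341, -0.0841, 0.4294]
tcp_rot: [[0.804, 0.151, 0.575], [0.165, -0.986, 0.028], [0.571, 0.073, -0.817]]
force: [0.4, 0.1, 0.4]
opening: 0.006
grasp_force: 0.0
pos [ 0.5341 -0.0841  0.4294] yaw 11.61 f [0.4 0.1 0.4] J [-30.9   0.7 102.1  24.8  49.5  37.4] t 21.15
tool cm [-12.67  -1.4   19.09] roll None
```

```bash
python3 -m jog '[{"tx":-2,"ty":-0.2,"tz":3,"roll":0,"jaw":0},{"tx":-2.6,"ty":-0.3,"tz":3.9,"roll":0,"jaw":0},{"tx":-2.6,"ty":-0.3,"tz":3.9,"roll":0,"jaw":0},{"tx":-2.6,"ty":-0.3,"tz":3.9,"roll":0,"jaw":0},{"tx":-2.6,"ty":-0.3,"tz":3.9,"roll":0,"jaw":0},{"tx":-0.3,"ty":0,"tz":0.5,"roll":0,"jaw":0},{"tx":0,"ty":0,"tz":0,"roll":0,"jaw":0}]'
python3 - <<'E'
from h import *
s=read_state();c=capture("wrist")
for l in landmark_of("wrist","pad")[:2]:print("pad",l["p"],l["point"],wz(c,s,l["point"],.088))
for l in landmark_of("wrist","dish_grip")[:2]:print("grip",l["p"],l["point"],wz(c,s,l["point"],.03))
for l in landmark_of("wrist","dish")[:2]:print("dish",l["p"],l["point"],wz(c,s,l["point"],0))
for l in landmark_of("wrist","dispenser")[:2]:print("disp",l["p"],l["point"],wz(c,s,l["point"],0))
for l in landmark_of("wrist","bay_home")[:2]:print("home",l["p"],l["point"],wz(c,s,l["point"],0))
for l in landmark_of("wrist","housing_front")[:2]:print("hf",l["p"],l["point"],wz(c,s,l["point"],.165))
cv2.imwrite("pics/w6.png",c["img"][:,:,::-1])
go(.57,-.081,.096)
E
```

```text
time_s: 21.85
position: [0.546, -0.0843, 0.2174]
tcp_rot: [[0.8, 0.157, 0.58], [0.168, -0.985, 0.036], [0.577, 0.069, -0.814]]
force: [0.3, 0.7, -0.6]
opening: 0.007
grasp_force: 0.0
pad 0.72 [198.2, 308.9] [ 0.62244427 -0.07240606  0.088     ]
pad 0.19 [156.4, 432.3] [ 0.69659482 -0.20175427  0.088     ]
disp 0.58 [161.4, 309.6] [ 0.70229776 -0.06347109  0.        ]
hf 0.57 [107.1, 315.4] [ 0.67788342 -0.06516258  0.165     ]
pos [ 0.5461 -0.0845  0.2202] yaw 12.01 f [-0.4 -0.4 -0.1] J [-30.5  20.6 118.9  64.1  21.2  -8.1] t 22.2
tool cm [-5.25 -0.86 11.49] roll None
```

View pics/w6.png

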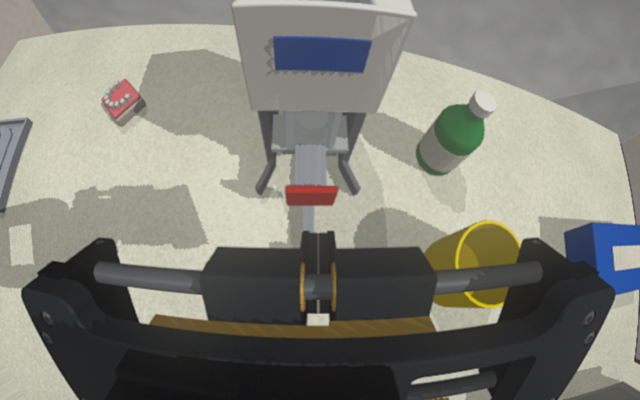

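The wrist view shows the tilted, closed fingers at (318,260) aimed at the red pad at (311,195). The dish handle runs beneath it and the jug, bottle and jaw are undisturbed. I'll descend to pad height.

```bash
python3 -m jog '[{"tx":-0.7,"ty":-0.1,"tz":1.8,"roll":0,"jaw":0},{"tx":-0.7,"ty":-0.1,"tz":2,"roll":0,"jaw":0},{"tx":-0.7,"ty":-0.2,"tz":2,"roll":0,"jaw":0},{"tx":-0.7,"ty":-0.2,"tz":2,"roll":0,"jaw":0},{"tx":-0.8,"ty":-0.2,"tz":2,"roll":0,"jaw":0},{"tx":-0.8,"ty":-0.1,"tz":2,"roll":0,"jaw":0},{"tx":0,"ty":0,"tz":0,"roll":0,"jaw":0}]'
python3 -c "
from h import *
go(.579,-.079,.096)"
```

```text
time_s: 22.9
position: [0.5777, -0.0787, 0.0953]
tcp_rot: [[0.8, 0.157, 0.58], [0.167, -0.985, 0.035], [0.577, 0.069, -0.814]]
force: [-0.4, 0.1, 0.3]
opening: 0.006
grasp_force: 0.0
pos [ 0.5777 -0.0787  0.0953] yaw 11.82 f [-0.4  0.1  0.3] J [-27.5  38.5 119.6 117.9  19.7 -62.2] t 22.9
tool cm [0.14 0.05 0.02] roll None
```

```bash
python3 -m jog '[{"tx":0.8,"ty":0,"tz":0.6,"roll":0,"jaw":0},{"tx":0.8,"ty":0,"tz":0.6,"roll":0,"jaw":0},{"tx":0.4,"ty":0,"tz":0.3,"roll":0,"jaw":0},{"tx":0.8,"ty":0,"tz":0.6,"roll":0,"jaw":0},{"tx":0.8,"ty":0,"tz":0.6,"roll":0,"jaw":0}]';python3 -m jog '[{"tx":0.8,"ty":0,"tz":0.6,"roll":0,"jaw":0},{"tx":0.8,"ty":0,"tz":0.6,"roll":0,"jaw":0},{"tx":0,"ty":0,"tz":0,"roll":0,"jaw":0}]'
python3 -c "
from h import *
go(.579,-.079,.096)"
```

```text
time_s: 23.4
position: [0.6208, -0.0719, 0.0969]
tcp_rot: [[0.799, 0.156, 0.58], [0.168, -0.985, 0.033], [0.577, 0.071, -0.814]]
force: [-7.2, 0.1, 5.7]
opening: 0.001
grasp_force: 3.5
time_s: 23.7
position: [0.6406, -0.0684, 0.0964]
tcp_rot: [[0.799, 0.157, 0.581], [0.17, -0.985, 0.033], [0.577, 0.072, -0.814]]
force: [-7.2, -1.3, 5.6]
opening: 0.011
grasp_force: 3.8
pos [ 0.6406 -0.0684  0.0964] yaw 12.00 f [-7.2 -1.3  5.6] J [-22.7  39.7 111.  102.7  15.1 -41.9] t 23.7
tool cm [-5.13  0.07 -3.58] roll None
```

```bash
python3 -m jog '[{"tx":0.4,"ty":0,"tz":0.3,"roll":0,"jaw":0},{"tx":0.4,"ty":0,"tz":0.3,"roll":0,"jaw":0}]';python3 -m jog '[{"tx":0.24,"ty":0,"tz":0.17,"roll":0,"jaw":0},{"tx":0,"ty":0,"tz":0,"roll":0,"jaw":0}]';python3 -m jog '[{"tx":0.24,"ty":0,"tz":0.17,"roll":0,"jaw":0},{"tx":0,"ty":0,"tz":0,"roll":0,"jaw":0}]'
```

```text
time_s: 23.9
position: [0.6491, -0.067, 0.0959]
tcp_rot: [[0.8, 0.156, 0.579], [0.169, -0.985, 0.033], [0.576, 0.071, -0.815]]
force: [-10.5, -0.6, 6.9]
opening: 0.006
grasp_force: 4.9
time_s: 24.1
position: [0.6517, -0.0665, 0.0959]
tcp_rot: [[0.8, 0.156, 0.579], [0.169, -0.985, 0.033], [0.575, 0.071, -0.815]]
force: [-9.6, -0.1, 7.7]
opening: 0.007
grasp_force: 5.0
time_s: 24.3
position: [0.6521, -0.0664, 0.0955]
tcp_rot: [[0.803, 0.155, 0.576], [0.168, -0.985, 0.031], [0.572, 0.072, -0.817]]
force: [-19.4, -1.9, 12.1]
opening: 0.002
grasp_force: 9.3
```

The end stop is reached: force rose to 19 N and the tip is at dispenser x ≈ -0.032. I'll hold, then retreat.

```bash
python3 -m jog '[{"tx":0.1,"ty":0,"tz":0.07,"roll":0,"jaw":0},{"tx":0,"ty":0,"tz":0,"roll":0,"jaw":0},{"tx":0,"ty":0,"tz":0,"roll":0,"jaw":0},{"tx":0,"ty":0,"tz":0,"roll":0,"jaw":0},{"tx":0,"ty":0,"tz":0,"roll":0,"jaw":0},{"tx":0,"ty":0,"tz":0,"roll":0,"jaw":0},{"tx":0,"ty":0,"tz":0,"roll":0,"jaw":0},{"tx":0,"ty":0,"tz":0,"roll":0,"jaw":0}]';python3 -m jog '[{"tx":-0.8,"ty":0,"tz":-0.6,"roll":0,"jaw":0},{"tx":-1.6,"ty":0,"tz":-1.2,"roll":0,"jaw":0},{"tx":-1.6,"ty":0,"tz":-1.2,"roll":0,"jaw":0},{"tx":-1.6,"ty":0,"tz":-1.2,"roll":0,"jaw":0},{"tx":-1.6,"ty":0,"tz":-1.2,"roll":0,"jaw":0},{"tx":0,"ty":0,"tz":0,"roll":0,"jaw":0},{"tx":0,"ty":0,"tz":0,"roll":0,"jaw":0}]'
python3 -c "
from h import *
go(.54,-.086,.2)"
```

```text
time_s: 25.1
position: [0.6523, -0.0663, 0.0955]
tcp_rot: [[0.803, 0.154, 0.575], [0.168, -0.985, 0.031], [0.571, 0.072, -0.818]]
force: [-22.3, -2.9, 15.4]
opening: 0.008
grasp_force: 11.3
time_s: 25.8
position: [0.5706, -0.0804, 0.0985]
tcp_rot: [[0.797, 0.156, 0.583], [0.168, -0.985, 0.034], [0.58, 0.071, -0.812]]
force: [0.6, -0.5, 0.3]
opening: 0.006
grasp_force: 0.0
pos [ 0.5706 -0.0804  0.0985] yaw 11.93 f [ 0.6 -0.5  0.3] J [-28.2  38.  120.7 119.   20.4 -64. ] t 25.8
tool cm [  3.35   0.8  -10.04] roll None
```

```bash
python3 -m jog '[{"tx":0.7,"ty":0.2,"tz":-2.2,"roll":0,"jaw":0},{"tx":1.3,"ty":0.3,"tz":-4,"roll":0,"jaw":0},{"tx":1.3,"ty":0.3,"tz":-4,"roll":0,"jaw":0},{"tx":0,"ty":0,"tz":0,"roll":0,"jaw":0},{"tx":0,"ty":0,"tz":0,"roll":0,"jaw":0}]'
python3 - <<'E'
from h import *
s=read_state();c=capture("wrist");k=capture("side")
for t,z in(("pad",.088),("dish_grip",.03),("dish",0),("dispenser",0),("tablet1",.01),("tablet2",.08)):
    for l in landmark_of("wrist",t)[:1]:print(t,l["p"],l["point"],wz(c,s,l["point"],z))
    for l in landmark_of("side",t)[:1]:print("   side",t,l["p"],l["point"],at_z(k,l["point"],z))
for t in("jug","bottle","jaw"):
    for l in landmark_of("side",t)[:1]:print("   side",t,l["p"],at_z(k,l["point"],0))
a=cv2.resize(c["img"][90:230,220:420],None,fx=4,fy=4,interpolation=cv2.INTER_CUBIC)
cv2.imwrite("pics/w7.png",a[:,:,::-1])
E
```

```text
time_s: 26.3
position: [0.549, -0.0835, 0.1772]
tcp_rot: [[0.793, 0.161, 0.588], [0.17, -0.985, 0.04], [0.585, 0.068, -0.808]]
force: [0.4, 1.0, -0.4]
opening: 0.003
grasp_force: 0.0
pad 0.64 [186.0, 316.5] [ 0.62592364 -0.07628124  0.088     ]
   side pad 0.47 [193.2, 295.1] [ 0.61755809 -0.07522032  0.088     ]
   side dish_grip 0.61 [182.9, 310.7] [ 0.55119754 -0.08198987  0.03      ]
dispenser 0.78 [152.4, 309.8] [ 0.70144946 -0.06109948  0.        ]
   side dispenser 0.61 [227.7, 282.2] [ 0.70346551 -0.0491602   0.        ]
   side jug 0.98 [ 0.57991174 -0.27831133  0.        ]
   side bottle 0.63 [ 0.73837464 -0.24311283  0.        ]
   side jaw 0.76 [0.75638402 0.25191087 0.        ]
```

View pics/w7.png

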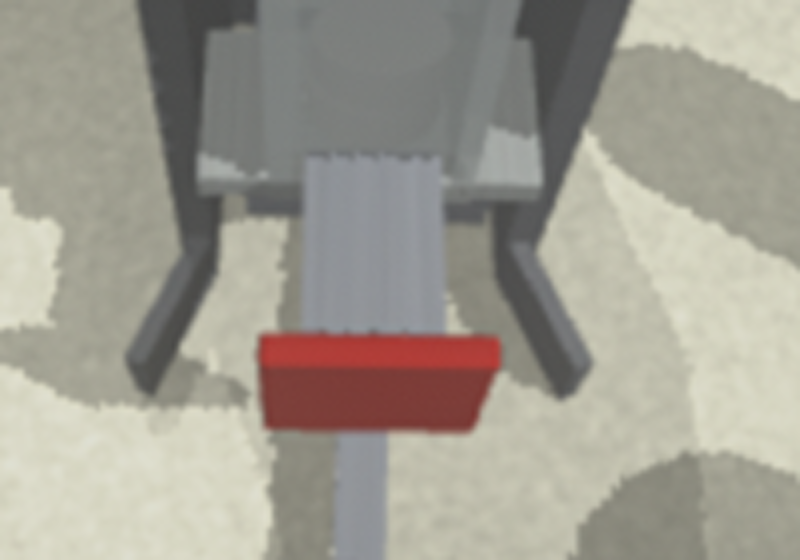

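The crop shows the pad back out at (380,380). The dish's near wall is visible in the bay between the plates, under the shelf, from (245,210) to (490,215). I'll check the wall's position against home (near wall at dispenser x = +11 mm).

Run:
```python
from h import *
s=read_state();c=capture("wrist")
g=cv2.resize(c["img"],None,fx=4,fy=4,interpolation=cv2.INTER_CUBIC)
u=np.array([.985,.174]);n=np.array([-.174,.985]);o=np.array([.7027,-.058])
def p(x,y,z,lab):
    d=wz(c,s,(90+y/4,220+x/4),z)[:2]-o;print(lab,"disp x %.4f y %.4f"%(d@u,d@n))
p(248,214,0,"wall base L");p(488,222,0,"wall base R");p(280,216,0,"wall base");p(460,222,0,"wall base")
p(148,395,0,"guide foot L");p(572,397,0,"guide foot R")
p(260,335,.11,"pad L");p(500,340,.11,"pad R");p(197,190,.05,"shelf L");p(540,190,.05,"shelf R")
p(335,440,.021,"handle L");p(386,440,.021,"handle R");p(335,555,.021,"handle L");p(386,555,.021,"handle R")
for x in (270,470): print([tuple(int(v) for v in c["img"][90+y//4,220+x//4]) for y in range(176,240,4)])
hsv=cv2.cvtColor(c["img"],cv2.COLOR_RGB2HSV);m=cv2.inRange(hsv,(105,110,35),(130,255,255))[190:330,280:360]
ys,xs=np.nonzero(m);print("blue",ys.min()+190 if len(ys) else None,ys.max()+190 if len(ys) else None,xs.min()+280,xs.max()+280) if len(ys) else print("no blue")
```

```text
wall base L disp x 0.0076 y 0.0326
wall base R disp x 0.0062 y -0.0422
wall base disp x 0.0070 y 0.0226
wall base disp x 0.0060 y -0.0334
guide foot L disp x -0.0523 y 0.0602
guide foot R disp x -0.0517 y -0.0651
pad L disp x -0.0787 y 0.0229
pad R disp x -0.0792 y -0.0258
shelf L disp x -0.0119 y 0.0436
shelf R disp x -0.0099 y -0.0490
handle L disp x -0.0724 y 0.0057
handle R disp x -0.0722 y -0.0081
handle L disp x -0.1042 y 0.0057
handle R disp x -0.1042 y -0.0077
[(99, 101, 99), (99, 101, 98), (96, 98, 97), (94, 96, 95), (91, 93, 94), (91, 92, 94), (91, 92, 92), (110, 109, 105), (157, 157, 143), (184, 183, 166), (191, 190, 173), (190, 189, 172), (188, 188, 170), (186, 185, 168), (186, 184, 167), (187, 185, 168)]
[(128, 131, 128), (120, 122, 120), (118, 120, 117), (115, 117, 114), (105, 107, 105), (93, 95, 95), (91, 92, 93), (91, 92, 93), (90, 91, 93), (100, 101, 99), (121, 121, 113), (137, 136, 124), (140, 139, 127), (140, 139, 126), (142, 141, 129), (142, 141, 129)]
no blue
```

The dish matches home within about 2 mm and is centred in the bay. The pad is back out and the robot touches nothing, so I'll hand in.

```bash
python3 -c "
from rig import *
print(hand_in())"
```

```text
the job is handed in; nothing more can be done
None
```

I slid the dish home against the back stop, then pushed the red slide fully in, held it about 0.8 s and let it spring back out; I handed in at about 27 s, with no verdict returned and without being able to see the tablet inside the bay.

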